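Time and hold up the cold samples

ROBOT

A 7-joint arm with a two-finger parallel gripper is mounted at the origin on the work surface. World frame = base frame: x ahead of the robot, y to its left, z up, the work surface at z = 0. Lengths are in m, angles in rad, forces in N, time in s.
With the tool pointing down it reaches from about 0.425 to 0.975 m from the base axis. Payload 16.7 kg.
Tool frame: the origin (TCP) lies at the very end of the fingers, on their centre line; the grasp point (between the pads) lies 19 mm behind it; y points along the fingers, x is the direction in which the jaws open and shut, and the axes are right-handed (so a half turn about y gives the same grasp; the last joint's range is limited). The gripper opens to 85 mm and grips with 20 to 120 N. Pads are 22 mm wide; open, the fingers measure 114 mm over their backs; the gripper's body (76 mm by 85 mm) begins 54 mm behind the grasp point. The pads swing forward as they close: fully open they stand 13 mm farther back than shut.
Start: joints at [-1.446, 0.426, 0.074, 1.606, -0.034, 1.111, -0.067], TCP at [0.183, 0.65, 0.231] pointing down, gripper open.
Joint ranges: [-2.85, 2.85], [-0.5, 2.14], [-1.23, 1.37], [0.21, 2.46], [-1.02, 4.16], [0.16, 2.05], [-2.73, 2.73]. Speed limits (rad/s): [1.89, 1.89, 2.39, 2.39, 3.01, 3.01, 3.01].

INTERFACE

Orientations are given as a 3x3 rotation matrix whose columns are the frame's x, y, z axes.
In Python, from station import r, camera, calibration, boxes_of gives the robot as it stands.
- The arm moves only by the shell command python3 -m crank 'ROWS'. ROWS is JSON, a list of rows, each a list of 3 entries, a list of its own where there are three numbers: the shift along the tool's x, y, z in mm, then the turn about the tool's y in degrees, then the closure, from -1 (fully open) to 1 (shut). In form: [[[x, y, z], roll, jaw], ...]. A call has exactly 8 rows; each row is the pose to reach, as a shift and turn from the pose commanded when the call began, along the tool's axes at that moment; what a row does not reach only later rows make up. A row lasts 1/10 s, in which the tool goes at most 50 mm and 8.59 degrees, less where a joint would pass 70% of its speed; a pose out of reach is approached as far as the arm can. A call with a gripper value outside its range is refused whole. The fingers move at their own pace and stop on an object; the grip force is fixed at half the most. Time passes only in rows, so rows that repeat a pose let the fingers close, or fill a call up. It gives the time, the measured TCP pose, the force and the opening at its end, in the units of the state.
- r.get_state(): the state, without advancing time (a new reading comes with each control period).
- camera(name): name is "side" or "top"; returns (picture, depth): 480x640x3 uint8, red, green, blue; 480x640 float32, m along the optical axis (not along the pixel's ray), 0 where there is no reading.
- calibration(name): a dict with "fx", "fy", "cx", "cy" (pixels), "cam_to_world" (4x4, takes a point from camera to world coordinates). Camera axes: x right, y up, looking along -z (the intrinsics and any distortion apply to the point x, -y, -z); pixel columns grow to the right and rows downward; lengths in m; the calibration is good to about 2 mm. A picture is of the moment at which its call begins. calibration takes no time and is no camera call.
- r.close_job(): hands the job in, once; it reports no verdict.
Trained networks look in the newest picture that a camera, given by its name, has taken for a name from the list of things; names that differ only in an ending like _2 or _b are one class to them, and where a whole thing is asked for, a point or a joint stands for the part that bears it (a point fixed in the world has none). Each returns a list of dicts, best first, with "confidence" (0 to 1); they miss things now and then, are a little off and sometimes report something else, mostly with a low value. They report only what shows in the picture. A call takes as long as a camera call.
- boxes_of(target, camera): "uv" ([column, row] in pixels, amid what is visible of it).
The state is a dict: "time_s": time; "q": joint angles; "dq": joint speeds; "effort": joint torques, N m; "position": TCP position; "tool_rot": TCP orientation; "force": force on the tool from outside, world axes, zero at the start; "moment": the same for the moment, N m; "finger_gap": opening from 0.0 (shut) to 1.0 (fully open).
Only numpy, scipy, OpenCV 4.12 (cv2) and the standard library are available. Lean on these libraries where they do the work, as an engineer would, in place of code of your own. Each camera call takes 0.05 s, during which the arm holds its last target.

TASK

Start the clock on the samples' time out of the cold: turn the timer's key clockwise, in as many partial turns as it takes, until it is fully wound against its stop. Then take the tube carrier by its T handle, lift it straight up about 10 cm out of the cold block and hold it there above the block for inspection, level and steady, with all four tubes still seated. Finish while still holding it up; leave the bottle, the tip box and the beaker alone.

Things in the scene. Friction and masses are not known exactly. Their poses are not given: they have to be found in the camera images.
- winder (a joint): Angle of the timer's winding key in rad: grows as the key is turned clockwise seen from above, about its vertical axis; starts between 0.3 and 1.0, hard stop at 3.0 (fully wound). The spring and ratchet drag need under 0.1 N m; the key stays where it is let go.
- key_grip (a point): Centre of the flat steel key on top of the timer, on its turning axis: the key is a flat upright bow 56 mm long (this frame's x), 10 mm thick (y) and 32 mm tall (z up), to be pinched across its 10 mm. This point is 82 mm above the work surface; the key's lower edge is 14 mm above the timer's top. The frame turns with the key. The timer is a white round housing, 92 mm across and 52 mm high, fixed on a 110 mm square steel plate; it cannot move.
- block: Cold block: aluminium slab 154 mm (x) by 100 mm (y) by 45 mm high, fixed to the bench, with a rectangular well 136 x 82 mm and 20 mm deep in its top. Origin at the centre of its underside on the work surface; the well's floor is at z = 25 mm. It stands to the left or to the right of the timer.
- rack: Tube carrier (loose, black plastic, about 0.25 kg, with its tubes about 0.34 kg): block 126 mm (x) by 72 mm (y) by 38 mm high with a T handle in the middle. Origin at the centre of its underside, z up. It stands in the well of the cold block, 5 mm free all round, lined up with the block.
- rack_grip (a point): Centre of the carrier's handle bar, 132 mm above the carrier's underside, straight over its centre of mass; same axes as the carrier. The bar is 70 mm long (x), 14 mm wide (y) and 16 mm tall (z), to be gripped across its 14 mm from above; a web 44 mm long and 8 mm thick runs from the bar down to the block. The tubes' tops lie 54 mm below this point.
- tube0_mid (a point): Middle of a loose capped tube, 17 mm diameter (cap 20 mm), 71 mm tall, about 22 g, standing in a hole 30 mm deep in the carrier at x -42, y -20 mm of the carrier's frame; this point is 35 mm above the tube's foot and 89 mm below the handle bar's centre when seated. z along the tube.
- tube1_mid (a point): Middle of a loose capped tube, 17 mm diameter (cap 20 mm), 71 mm tall, about 22 g, standing in a hole 30 mm deep in the carrier at x -42, y +20 mm of the carrier's frame; this point is 35 mm above the tube's foot and 89 mm below the handle bar's centre when seated. z along the tube.
- tube2_mid (a point): Middle of a loose capped tube, 17 mm diameter (cap 20 mm), 71 mm tall, about 22 g, standing in a hole 30 mm deep in the carrier at x +42, y -20 mm of the carrier's frame; this point is 35 mm above the tube's foot and 89 mm below the handle bar's centre when seated. z along the tube.
- tube3_mid (a point): Middle of a loose capped tube, 17 mm diameter (cap 20 mm), 71 mm tall, about 22 g, standing in a hole 30 mm deep in the carrier at x +42, y +20 mm of the carrier's frame; this point is 35 mm above the tube's foot and 89 mm below the handle bar's centre when seated. z along the tube.
- bottle: Bystander: closed reagent bottle, 60 mm diameter, 130 mm tall, beyond the work. Origin under its centre.
- tipbox: Bystander: low box of pipette tips, 120 x 85 x 49 mm, at the left. Origin under its centre.
- beaker: Bystander: glass beaker, 72 mm diameter, 85 mm tall, at the right. Origin under its centre.

How it is judged:
On the way, in this order (a step that is already met when the one before it is completed fails the run):
1. the key is wound to its stop (value of joint winder above 2.75 rad), for 0.2 s.
2. the carrier is lifted clear of the cold block (z of rack_grip in the frame of block above 0.2 m and contact force between rack and block below 0.05 N), for 0.2 s.
At the end, for the whole second after the job is handed in: Key at 2.7 rad or more; fingers hold the carrier 65 to 165 mm above its seat, within 50 mm of the block's centre, clear of the block, tilt under 0.1 rad, under 0.03 m/s and 0.15 rad/s; four tubes upright and within 14 mm of full depth; bystanders within 20 mm of their starts (value of joint winder above 2.7 rad and z of rack_grip in the frame of block between 0.222 and 0.322 m and horizontal distance between rack_grip and block below 0.05 m and angle between rack_grip's own z axis and vertical below 0.1 rad and linear speed of rack below 0.03 m/s and angular speed of rack below 0.15 rad/s and contact force between rack and the fingers above 2 N and contact force between rack and block below 0.05 N and z of tube0_mid in the frame of rack_grip between -0.105 and -0.075 m and angle between the z axis of each of tube0_mid, tube1_mid, tube2_mid, tube3_mid and the z axis of rack_grip, either way round below 0.15 rad and distance between each of tube0_mid, tube1_mid, tube2_mid, tube3_mid and rack_grip below 0.112 m and z of tube1_mid in the frame of rack_grip between -0.105 and -0.075 m and z of tube2_mid in the frame of rack_grip between -0.105 and -0.075 m and z of tube3_mid in the frame of rack_grip between -0.105 and -0.075 m and distance of each of bottle, tipbox, beaker from where it was at the start of the episode below 0.02 m); the arm keeps its last pose, push and grip.
It fails at once if the reagent bottle is disturbed (distance of bottle from where it was at the start of the episode above 0.02 m).
It fails at once if the tip box is disturbed (distance of tipbox from where it was at the start of the episode above 0.02 m).
It fails at once if the beaker is disturbed (distance of beaker from where it was at the start of the episode above 0.02 m).
It fails at once if the carrier is tipped (angle between rack_grip's own z axis and vertical above 0.35 rad).
It also fails if it takes over 61 s, if anything falls off the work surface, if the arm or the gripper's body presses on something with over 40 N, if the wrist force passes 120 N, or if a joint passes its speed limit or range.

## Working session

There is one attempt and no reset: what is moved stays moved. The work goes in short steps, Python scripts to look and compute and a shell command to move; the robot and the scene stay as the last step left them, time stands still between calls to the robot, and variables do not carry over. Pictures are saved under pics/ and viewed, and the job is handed in when it is done.

```bash
ls; mkdir -p pics
cat > h.py <<'E'
import numpy as np,cv2
from station import r,camera,calibration,boxes_of
def snap(name,fn):
    p,d=camera(name); cv2.imwrite('pics/'+fn,p[:,:,::-1]); np.save('/tmp/'+name+'.npy',d); return p,d
def world(name,d):
    c=calibration(name);v,u=np.mgrid[0:480,0:640]
    P=np.stack([(u-c['cx'])/c['fx']*d,-(v-c['cy'])/c['fy']*d,-d,np.ones_like(d)],-1)
    W=P@np.array(c['cam_to_world']).T
    W=W[...,:3]; W[d<=0]=np.nan; return W
E
python3 - <<'E'
from h import *
for n in ('top','side'):
    p,d=snap(n,n+'0.png'); c=calibration(n); print({k:(np.round(v,3).tolist()) for k,v in c.items()})
    W=world(n,d)
    for t in ('key_grip','rack_grip','block','rack','winder'):
        b=boxes_of(t,n)
        for x in b[:2]:
            u,v=map(int,x['uv']);print(n,t,x['uv'],round(x['confidence'],2),np.round(W[v,u],3))
s=r.get_state();print(s['time_s'],s['position'],np.round(s['tool_rot'],3),s['finger_gap'])
E
```

```text
pics
{'fx': 513.396, 'fy': 513.396, 'cx': 319.767, 'cy': 238.284, 'cam_to_world': [[0.026, 0.999, -0.043, 0.547], [-1.0, 0.026, 0.006, 0.017], [0.007, 0.043, 0.999, 1.56], [0.0, 0.0, 0.0, 1.0]]}
top key_grip [382.9, 246.4] 0.58 [ 0.593 -0.174  0.059]
top rack_grip [265.5, 266.9] 0.91 [0.526 0.165 0.065]
top block [273.7, 268.0] 0.82 [0.521 0.142 0.061]
top rack [261.5, 270.7] 0.85 [0.516 0.167 0.159]
top winder [383.3, 245.9] 0.63 [ 0.596 -0.177  0.06 ]
top winder [331.7, 183.8] 0.53 [ 0.77  -0.02   0.093]
{'fx': 557.868, 'fy': 557.868, 'cx': 330.149, 'cy': 242.677, 'cam_to_world': [[-0.906, 0.258, -0.335, 0.144], [-0.423, -0.524, 0.739, 1.011], [0.015, 0.811, 0.584, 0.931], [0.0, 0.0, 0.0, 1.0]]}
side key_grip [362.1, 228.9] 0.59 [ 0.584 -0.167  0.079]
side rack_grip [331.0, 320.3] 0.84 [0.516 0.18  0.063]
side block [331.9, 344.9] 0.73 [0.492 0.231 0.045]
side rack [331.9, 321.3] 0.62 [0.514 0.183 0.063]
side winder [359.5, 225.0] 0.73 [ 0.597 -0.177  0.079]
side winder [331.9, 317.7] 0.39 [0.517 0.177 0.069]
0.6 [0.18314201 0.64964541 0.231313  ] [[ 0.271 -0.    -0.962]
 [ 0.962 -0.     0.271]
 [-0.    -1.     0.   ]] 1.0041677663442214
```

View pics/top0.png

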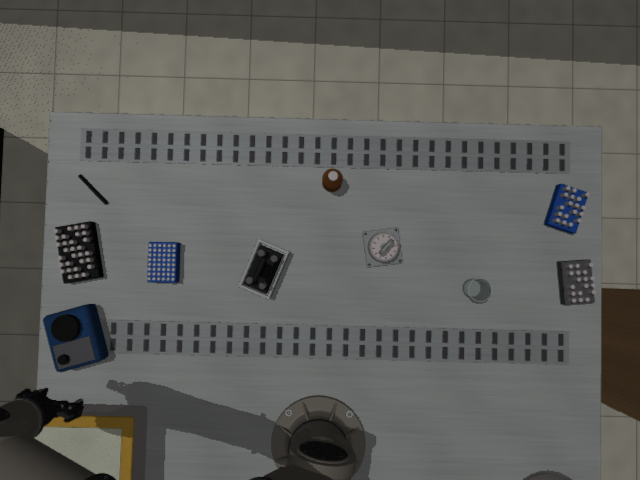

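View pics/side0.png

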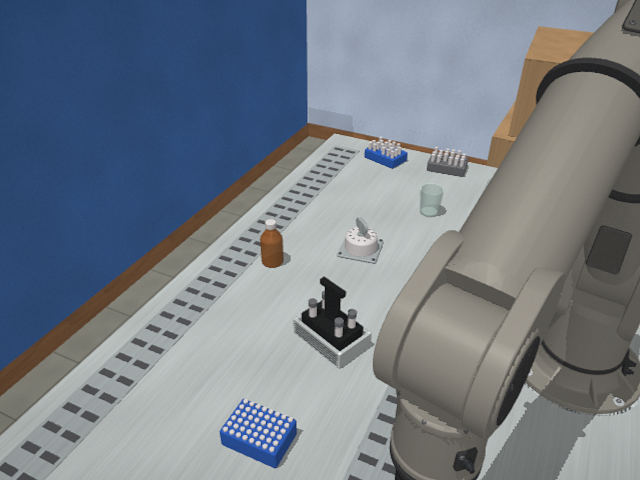

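Run:
```python
import sys
from h import *
c=0
for n in('top','side'):
    d=np.load('/tmp/%s.npy'%n);W=world(n,d)
    for nm,cx,cy,R,z0,z1 in(('key',.59,-.172,.045,.066,.11),('housing',.59,-.172,.07,.045,.058),('bar',.516,.165,.07,.138,.175),('racktop',.516,.165,.09,.055,.07),('block',.516,.165,.12,.036,.052)):
        m=(np.hypot(W[...,0]-cx,W[...,1]-cy)<R)&(W[...,2]>z0)&(W[...,2]<z1)
        P=W[m]
        if len(P)<8: print(n,nm,len(P));continue
        rc=cv2.minAreaRect(P[:,:2].astype(np.float32)*1000)
        rc=np.array(rc[0]).round(1),np.array(rc[1]).round(1),round(rc[2],1)
        e,V=np.linalg.eigh(np.cov(P[:,:2].T));a=V[:,1]
        print(n,nm,len(P),rc,'mean',P.mean(0).round(4),'zmax',np.percentile(P[:,2],[50,95]).round(3),'axis deg',np.degrees(np.arctan2(a[1],a[0])).round(1))
```

```text
top key 79 (array([ 592.1, -180.6]), array([10.1, 52.8]), 49.9) mean [ 0.591  -0.1792  0.0941] zmax [0.096 0.103] axis deg 140.6
top housing 538 (array([ 591.1, -180.4]), array([82.7, 85.7]), 1.6) mean [ 0.5917 -0.1797  0.0515] zmax [0.052 0.056] axis deg -150.9
top bar 137 (array([517.5, 172.9]), array([14.6, 69.4]), 67.5) mean [0.5177 0.1725 0.1639] zmax [0.164 0.169] axis deg 158.3
top racktop 728 (array([523.7, 175. ]), array([ 80.2, 136.7]), 68.3) mean [0.518  0.1706 0.0624] zmax [0.062 0.067] axis deg 159.1
top block 522 (array([517.4, 172.9]), array([100.3, 154. ]), 68.5) mean [0.5164 0.1722 0.0441] zmax [0.044 0.049] axis deg 159.9
side key 135 (array([ 592.1, -177.8]), array([14.3, 61.4]), 54.4) mean [ 0.587  -0.1726  0.0853] zmax [0.086 0.098] axis deg 143.3
side housing 382 (array([ 586.3, -172.2]), array([84.6, 81.8]), 32.5) mean [ 0.5858 -0.1672  0.0506] zmax [0.05  0.056] axis deg -165.6
side bar 293 (array([514.9, 177.6]), array([16.9, 70.6]), 68.3) mean [0.5134 0.1802 0.1574] zmax [0.161 0.165] axis deg 159.0
side racktop 938 (array([516. , 177.2]), array([ 76.4, 130.8]), 69.7) mean [0.5089 0.1889 0.062 ] zmax [0.062 0.067] axis deg 167.4
side block 850 (array([515.7, 178.4]), array([103.1, 159.4]), 69.9) mean [0.4993 0.209  0.043 ] zmax [0.043 0.049] axis deg -179.4
```

The pictures show the timer at about (383,246) in the top view and the carrier at (265,267). Both cameras agree on the key at about (0.591, -0.179) with axis about 141°, and the bar at (0.516, 0.175) with axis about 158.5°.

```bash
python3 -m crank '[[[-20,0,-40],0,-1],[[-45,0,-85],0,-1],[[-70,0,-130],0,-1],[[-95,0,-175],0,-1],[[-120,0,-220],0,-1],[[-145,0,-260],0,-1],[[-170,0,-300],0,-1],[[-190,0,-340],0,-1]]'
cat > st.py <<'E'
from h import *
import sys
s=r.get_state();R=np.array(s['tool_rot']);p=np.array(s['position'])
print('t',s['time_s'],'p',p.round(4),'head',np.degrees(np.arctan2(R[1,0],R[0,0])).round(1),'q',np.round(s['q'],2),'F',np.round(s['force'],1),'M',np.round(s['moment'],2),'gap',round(s['finger_gap'],3), 'ydown',R[:,1].round(3))
if len(sys.argv)>3: print('delta tool mm',(R.T@(np.array(list(map(float,sys.argv[1:4])))-p)*1000).round(1))
E
python3 st.py .5915 -.1795 .231
```

```text
time_s: 1.4
position: [0.4602, 0.3722, 0.2317]
tool_rot: [[0.272, 0.0, -0.962], [0.962, 0.0, 0.272], [0.0, -1.0, -0.0]]
force: [0.6, 0.3, -0.4]
finger_gap: 0.999
t 1.4 p [0.4602 0.3722 0.2317] head 74.2 q [-0.96  0.29  0.21  1.81 -0.07  1.05  0.57] F [ 0.6  0.3 -0.4] M [ 0.08  0.01 -0.01] gap 0.999 ydown [ 0.  0. -1.]
delta tool mm [-495.1    0.6 -276.5]
```

```bash
python3 -m crank '[[[-35,0,-25],0,-1],[[-75,0,-45],0,-1],[[-115,0,-70],3,-1],[[-155,0,-90],7,-1],[[-195,0,-115],11,-1],[[-235,0,-135],15,-1],[[-275,0,-155],19,-1],[[-310,0,-173],23,-1]]'; python3 st.py .5915 -.1795 .231
```

```text
time_s: 2.2
position: [0.5413, 0.0268, 0.2317]
tool_rot: [[0.629, 0.001, -0.778], [0.778, 0.0, 0.629], [0.001, -1.0, -0.0]]
force: [0.9, 0.4, -1.0]
finger_gap: 1.001
t 2.2 p [0.5413 0.0268 0.2317] head 51.0 q [-0.56  0.22  0.46  1.93 -0.11  1.02  0.84] F [ 0.9  0.4 -1. ] M [ 0.04 -0.04  0.02] gap 1.001 ydown [ 0.001  0.    -1.   ]
delta tool mm [-128.8    0.7 -168.7]
```

```bash
python3 - <<'E'
from h import *
p,d=snap('top','top1.png');W=world('top',d)
p,d=snap('side','side1.png')
E
python3 -m crank '[[[-20,0,-28],0,-1],[[-45,0,-60],0,-1],[[-70,0,-92],0,-1],[[-95,0,-125],0,-1],[[-118,0,-155],0,-1],[[-129,20,-169],0,-1],[[-129,50,-169],0,-1],[[-129,80,-169],0,-1]]'; python3 st.py .5915 -.1795 .066
python3 - <<'E'
from h import *
snap('top','top2.png');snap('side','side2.png')
for n in('top','side'):
    p=cv2.imread('pics/%s2.png'%n)
    u,v=(383,246) if n=='top' else (362,229)
    cv2.imwrite('pics/%s2c.png'%n,cv2.resize(p[v-60:v+60,u-80:u+80],None,fx=4,fy=4,interpolation=cv2.INTER_CUBIC))
E
```

```text
time_s: 3.1
position: [0.5925, -0.1778, 0.1506]
tool_rot: [[0.627, 0.001, -0.779], [0.779, -0.0, 0.627], [0.0, -1.0, -0.001]]
force: [0.9, 1.0, -0.1]
finger_gap: 1.001
t 3.1 p [ 0.5925 -0.1778  0.1506] head 51.2 q [-0.19  0.46  0.5   1.83 -0.27  0.92  1.32] F [ 0.9  1.  -0.1] M [ 0.01 -0.02  0.02] gap 1.001 ydown [ 0.001 -0.    -1.   ]
delta tool mm [-2.  84.6 -0.2]
```

View pics/side2c.png

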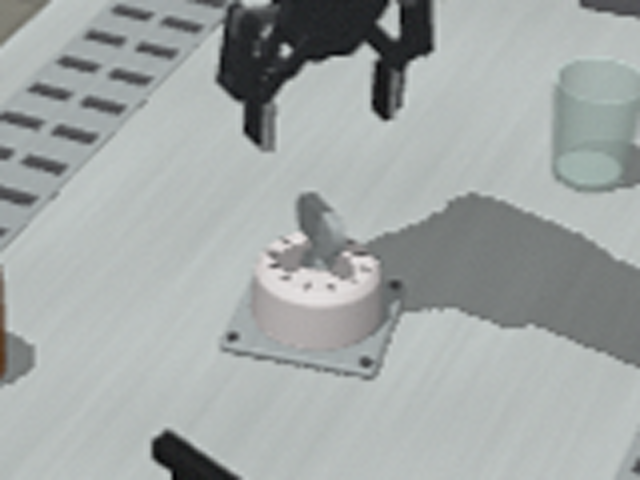

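View pics/top2c.png

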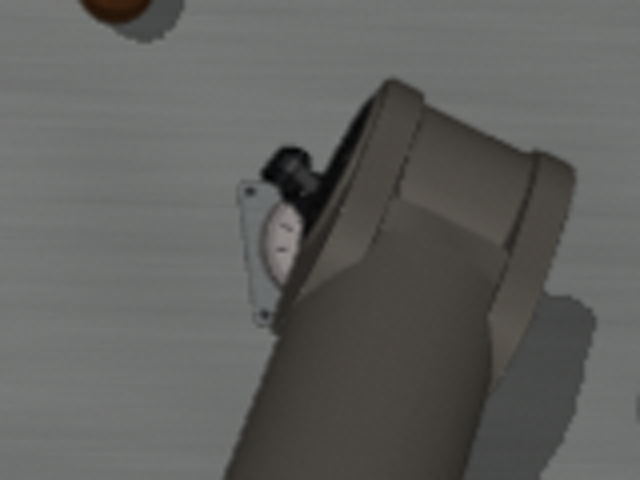

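The side view (crop, ~(320,225)) shows the jaws above the key, straddling it. I'll go down and close next.

```bash
python3 -m crank '[[[-2,25,0],0,-1],[[-2,50,0],0,-1],[[-2,70,0],0,-1],[[-2,84,0],0,-1],[[-2,84,0],0,-1],[[-2,84,0],0,0.3],[[-2,84,0],0,1],[[-2,84,0],0,1]]'; python3 st.py; python3 -m crank '[[[0,0,0],0,1],[[0,0,0],0,1],[[0,0,0],0,1],[[0,0,0],0,1],[[0,0,0],0,1],[[0,0,0],0,1],[[0,0,0],0,1],[[0,0,0],0,1]]'; python3 st.py
```

```text
time_s: 4.0
position: [0.5916, -0.1789, 0.0684]
tool_rot: [[0.626, 0.001, -0.78], [0.78, -0.0, 0.626], [0.001, -1.0, -0.001]]
force: [0.5, -0.1, -0.5]
finger_gap: 0.512
t 4.0 p [ 0.5916 -0.1789  0.0684] head 51.3 q [-0.15  0.56  0.45  1.89 -0.34  0.77  1.38] F [ 0.5 -0.1 -0.5] M [ 0.02  0.06 -0.01] gap 0.512 ydown [ 0.001 -0.    -1.   ]
time_s: 4.8
position: [0.5903, -0.1801, 0.0678]
tool_rot: [[0.627, -0.001, -0.779], [0.779, -0.001, 0.627], [-0.001, -1.0, 0.0]]
force: [-5.7, -5.5, 8.2]
finger_gap: 0.108
t 4.8 p [ 0.5903 -0.1801  0.0678] head 51.2 q [-0.15  0.56  0.45  1.89 -0.34  0.77  1.38] F [-5.7 -5.5  8.2] M [-0.88  1.29  0.03] gap 0.108 ydown [-0.001 -0.001 -1.   ]
```

```bash
python3 -m crank '[[[-1,0,0],4,1],[[-2,0,0],11,1],[[-2,0,0],18,1],[[-2,0,0],25,1],[[-2,0,0],32,1],[[-2,0,0],39,1],[[-2,0,0],46,1],[[-2,0,0],50,1]]'; python3 st.py .591 -.1795 .068
```

```text
time_s: 5.6
position: [0.5896, -0.1806, 0.0678]
tool_rot: [[1.0, -0.0, -0.017], [0.017, -0.0, 1.0], [-0.0, -1.0, -0.0]]
force: [-4.6, 0.5, 8.1]
finger_gap: 0.109
t 5.6 p [ 0.5896 -0.1806  0.0678] head 1.0 q [-0.3   0.62  0.68  1.9  -0.53  0.81  0.67] F [-4.6  0.5  8.1] M [-0.01  0.88  0.09] gap 0.109 ydown [-0. -0. -1.]
delta tool mm [ 1.4 -0.2  1. ]
```

```bash
python3 -m crank '[[[-1,0,0],4,1],[[-1,0,0],11,1],[[-1,0,0],18,1],[[-1,0,0],25,1],[[-1,0,0],32,1],[[-1,0,0],39,1],[[-1,0,0],46,1],[[-1,0,0],50,1]]'; python3 st.py .591 -.1795 .068
```

```text
time_s: 6.4
position: [0.5888, -0.1804, 0.0678]
tool_rot: [[0.656, 0.0, 0.755], [-0.755, 0.0, 0.656], [0.0, -1.0, 0.0]]
force: [-3.2, 2.3, 8.5]
finger_gap: 0.104
t 6.4 p [ 0.5888 -0.1804  0.0678] head -49.0 q [-0.44  0.71  0.89  1.91 -0.72  0.88 -0.03] F [-3.2  2.3  8.5] M [0.17 0.63 0.08] gap 0.104 ydown [ 0.  0. -1.]
delta tool mm [ 0.8 -0.2  2.2]
```

```bash
python3 -m crank '[[[0,0,0],2,1],[[0,0,0],5,1],[[0,0,0],8,1],[[0,0,0],10,1],[[0,0,0],12,1],[[0,0,0],14,1],[[0,0,0],15,1],[[0,0,0],15,1]]'|tail -2; python3 st.py
```

```text
force: [-4.4, 2.0, 10.0]
finger_gap: 0.114
t 7.2 p [ 0.5887 -0.1802  0.0678] head -63.8 q [-0.47  0.75  0.96  1.91 -0.78  0.91 -0.24] F [-4.4  2.  10. ] M [ 0.49  0.75 -0.  ] gap 0.114 ydown [-0.     0.001 -1.   ]
```

```bash
python3 -m crank '[[[0,0,0],2,1],[[0,0,0],4,1],[[0,0,0],6,1],[[0,0,0],8,1],[[0,0,0],10,1],[[0,0,0],10,1],[[0,0,0],10,1],[[0,0,0],10,1]]'|tail -2; python3 st.py
```

```text
force: [-5.2, 2.3, 10.1]
finger_gap: 0.107
t 8.0 p [ 0.5887 -0.1801  0.0678] head -73.7 q [-0.49  0.77  0.99  1.91 -0.82  0.93 -0.38] F [-5.2  2.3 10.1] M [0.51 0.95 0.12] gap 0.107 ydown [-0.     0.001 -1.   ]
```

```bash
for i in 1; do python3 -m crank '[[[0,0,0],2,1],[[0,0,0],4,1],[[0,0,0],6,1],[[0,0,0],8,1],[[0,0,0],8,1],[[0,0,0],8,1],[[0,0,0],8,1],[[0,0,0],8,1]]'|tail -2; python3 st.py; done
```

```text
force: [-6.3, 2.5, 13.3]
finger_gap: 0.108
t 8.8 p [ 0.5886 -0.18    0.0679] head -81.6 q [-0.51  0.79  1.03  1.91 -0.85  0.95 -0.49] F [-6.3  2.5 13.3] M [0.48 1.44 2.6 ] gap 0.108 ydown [-0.001  0.    -1.   ]
```

```bash
for i in 1; do python3 -m crank '[[[0,0,0],2,1],[[0,0,0],4,1],[[0,0,0],6,1],[[0,0,0],8,1],[[0,0,0],8,1],[[0,0,0],8,1],[[0,0,0],8,1],[[0,0,0],8,1]]'|tail -2; python3 st.py; done
```

```text
force: [-7.8, 1.1, 16.7]
finger_gap: 0.105
t 9.6 p [ 0.5887 -0.18    0.068 ] head -89.4 q [-0.52  0.81  1.06  1.91 -0.87  0.97 -0.61] F [-7.8  1.1 16.7] M [0.33 1.89 4.99] gap 0.105 ydown [-0.001 -0.    -1.   ]
```

Wrist moment about vertical jumped (0.1 to 2.6 to 5 N m), so the key is on its stop. I'll ease the twist off, release, rise and check the key's angle.

```bash
python3 -m crank '[[[0,0,0],-3,1],[[0,0,0],-6,1],[[0,0,0],-9,1],[[0,0,0],-9,1],[[0,0,0],-9,1],[[0,0,0],-9,1],[[0,0,0],-9,1],[[0,0,0],-9,1]]'|tail -2; python3 st.py
```

```text
force: [-5.8, 2.5, 12.6]
finger_gap: 0.107
t 10.4 p [ 0.5886 -0.18    0.0679] head -80.6 q [-0.51  0.79  1.02  1.91 -0.84  0.95 -0.48] F [-5.8  2.5 12.6] M [0.49 1.42 2.36] gap 0.107 ydown [-0.001  0.    -1.   ]
```

```bash
python3 -m crank '[[[0,0,0],-2,1],[[0,0,0],-5,1],[[0,0,0],-6,1],[[0,0,0],-6,0],[[0,0,0],-6,-1],[[0,0,0],-6,-1],[[0,0,0],-6,-1],[[0,0,0],-6,-1]]'|tail -2; python3 st.py
```

```text
force: [-0.3, -0.5, -0.1]
finger_gap: 0.941
t 11.2 p [ 0.5887 -0.1803  0.0672] head -74.8 q [-0.5   0.78  1.    1.91 -0.82  0.93 -0.39] F [-0.3 -0.5 -0.1] M [-0.02 -0.03 -0.03] gap 0.941 ydown [-0. -0. -1.]
```

```bash
python3 -m crank '[[[0,-5,0],0,-1],[[0,-25,0],0,-1],[[0,-60,0],0,-1],[[0,-105,0],0,-1],[[0,-145,0],0,-1],[[0,-160,0],0,-1],[[0,-162,0],0,-1],[[0,-162,0],0,-1]]'|tail -2; python3 st.py .516 .175 .23
```

```text
force: [0.3, -0.2, -0.3]
finger_gap: 1.004
t 12.0 p [ 0.5887 -0.18    0.2295] head -74.7 q [-0.63  0.62  1.21  1.79 -0.63  1.18 -0.53] F [ 0.3 -0.2 -0.3] M [ 0.03  0.05 -0.01] gap 1.004 ydown [ 0.  0. -1.]
delta tool mm [-361.6   -0.4   23.4]
```

```bash
python3 -m crank '[[[-10,-5,0],-6,-1],[[-25,-10,0],-14,-1],[[-45,-10,5],-22,-1],[[-65,-10,5],-30,-1],[[-85,-10,5],-38,-1],[[-105,-10,5],-46,-1],[[-125,-10,8],-54,-1],[[-140,-10,8],-60,-1]]'|tail -1; python3 st.py .516 .175 .24
python3 - <<'E'
from h import *
for n in('side',):
    p,d=snap(n,n+'3.png');W=world(n,d)
    m=(np.hypot(W[...,0]-.59,W[...,1]+.178)<.045)&(W[...,2]>.066)&(W[...,2]<.11);P=W[m]
    rc=cv2.minAreaRect(P[:,:2].astype(np.float32)*1000);print(rc)
    for t in('rack_grip',): print(boxes_of(t,n)[:1])
    u,v=(362,229)
    cv2.imwrite('pics/%s3c.png'%n,cv2.resize(p[v-60:v+60,u-80:u+80,::-1],None,fx=4,fy=4,interpolation=cv2.INTER_CUBIC))
E
```

```text
finger_gap: 1.0
t 12.8 p [ 0.5589 -0.0416  0.2382] head -14.4 q [-0.85  0.37  1.04  1.9  -0.36  1.08  0.08] F [-0.3 -0.1 -0.4] M [-0.01  0.04 -0.05] gap 1.0 ydown [-0.002 -0.    -1.   ]
delta tool mm [-95.3  -1.8 199.2]
((588.2603759765625, -175.12255859375), (54.853702545166016, 18.570384979248047), 20.160186767578125)
[{'uv': [331.9, 320.7], 'confidence': 0.88}]
```

View pics/side3c.png

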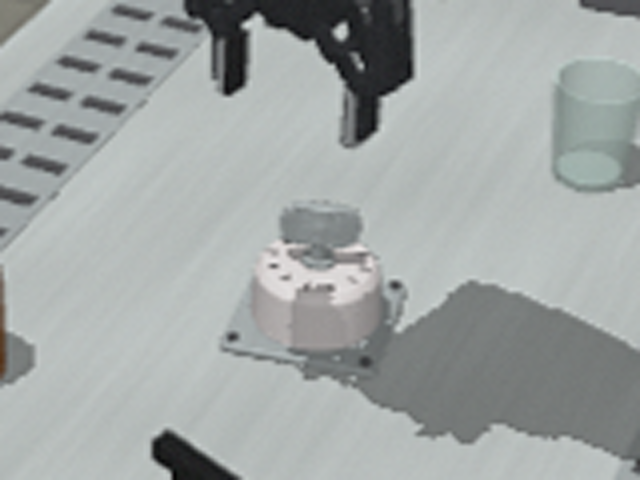

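The crop shows the key now turned (long axis about 20° instead of 141°), which fits it being at the stop. Now I move to the carrier.

```bash
python3 -m crank '[[[-10,0,20],-7,-1],[[-22,0,45],-15,-1],[[-34,0,70],-23,-1],[[-46,0,95],-31,-1],[[-58,0,120],-39,-1],[[-70,0,145],-47,-1],[[-82,0,172],-55,-1],[[-97,0,199],-62,-1]]'|tail -1; python3 st.py .514 .175 .24
```

```text
finger_gap: 0.998
t 13.7 p [0.5162 0.1742 0.2385] head 47.4 q [-1.08  0.25  0.76  1.92 -0.2   1.04  0.59] F [-0.5 -0.1 -0. ] M [ 0.01 -0.04 -0.03] gap 0.998 ydown [-0.001 -0.001 -1.   ]
delta tool mm [-0.9 -1.5  2.2]
```

```bash
python3 -m crank '[[[-1,0,2],-7,-1],[[-1,0,2],-14,-1],[[-1,0,2],-21,-1],[[-1,0,2],-21,-1],[[-1,10,2],-21,-1],[[-1,30,2],-21,-1],[[-1,45,2],-21,-1],[[-1,50,2],-21,-1]]'|tail -1; python3 st.py .514 .175 .139
python3 - <<'E'
from h import *
p,d=snap('side','side4.png');W=world('side',d)
u,v=(332,315)
cv2.imwrite('pics/side4c.png',cv2.resize(p[v-75:v+75,u-100:u+100,::-1],None,fx=4,fy=4,interpolation=cv2.INTER_CUBIC))
E
```

```text
finger_gap: 1.002
t 14.5 p [0.5135 0.1739 0.1871] head 68.0 q [-0.99  0.3   0.66  1.98 -0.23  0.94  0.97] F [-1.1  0.8  0.8] M [-0.01  0.03 -0.01] gap 1.002 ydown [-0.002 -0.002 -1.   ]
delta tool mm [ 1.3 48.1 -0.2]
```

View pics/side4c.png

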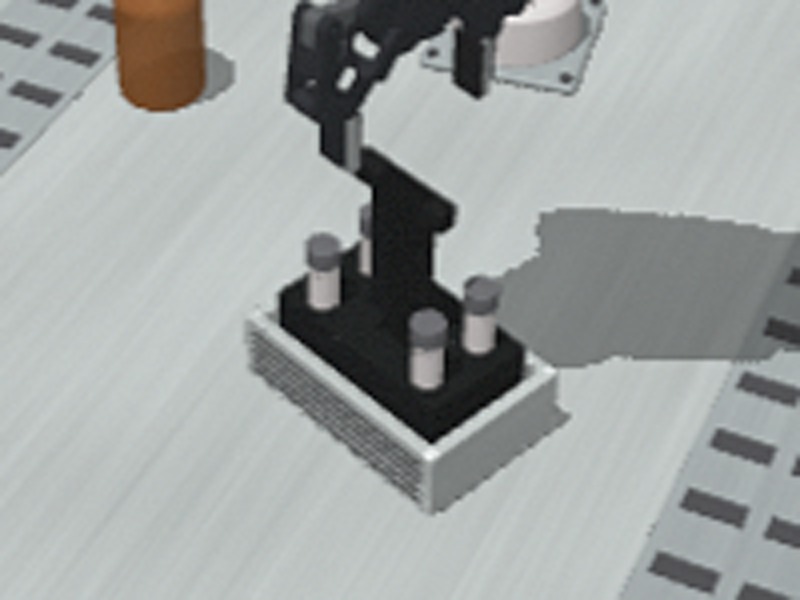

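The open fingers straddle the handle bar, whose centre is at about (410,190) in the crop. I'll descend and close.

```bash
python3 -m crank '[[[1,12,0],0,-1],[[1,28,0],0,-1],[[1,40,0],0,-1],[[1,48,0],0,-1],[[1,48,0],0,-1],[[1,48,0],0,-0.3],[[1,48,0],0,0.3],[[1,48,0],0,0.5]]'|tail -1; python3 st.py; python3 -m crank '[[[0,0,0],0,0.6],[[0,0,0],0,0.7],[[0,0,0],0,0.8],[[0,0,0],0,1],[[0,0,0],0,1],[[0,0,0],0,1],[[0,0,0],0,1],[[0,0,0],0,1]]'|tail -1; python3 st.py
```

```text
finger_gap: 0.512
t 15.35 p [0.515  0.1756 0.1418] head 68.2 q [-0.96  0.37  0.63  2.01 -0.29  0.84  1.03] F [-0.5 -0.2  0.1] M [ 0.03 -0.01  0.02] gap 0.512 ydown [ 0.001  0.001 -1.   ]
finger_gap: 0.149
t 16.15 p [0.5148 0.1754 0.1416] head 68.2 q [-0.96  0.37  0.63  2.01 -0.29  0.85  1.03] F [-2.2 -2.   5.9] M [-0.42  0.51  0.05] gap 0.149 ydown [-0.  0. -1.]
```

```bash
python3 -m crank '[[[0,-1,0],0,1],[[0,-3,0],0,1],[[0,-6,0],0,1],[[0,-9,0],0,1],[[0,-12,0],0,1],[[0,-15,0],0,1],[[0,-17,0],0,1],[[0,-18,0],0,1]]'|tail -1; python3 st.py
python3 - <<'E'
from h import *
p,d=snap('side','side5.png');W=world('side',d)
u,v=(332,305)
cv2.imwrite('pics/side5c.png',cv2.resize(p[v-75:v+75,u-100:u+100,::-1],None,fx=4,fy=4,interpolation=cv2.INTER_CUBIC))
E
```

```text
finger_gap: 0.15
t 16.95 p [0.5148 0.1756 0.1596] head 68.3 q [-0.97  0.34  0.65  2.   -0.27  0.88  1.01] F [-0.5  0.3 -2.6] M [ 0.02 -0.02 -0.01] gap 0.15 ydown [ 0.  0. -1.]
```

View pics/side5c.png

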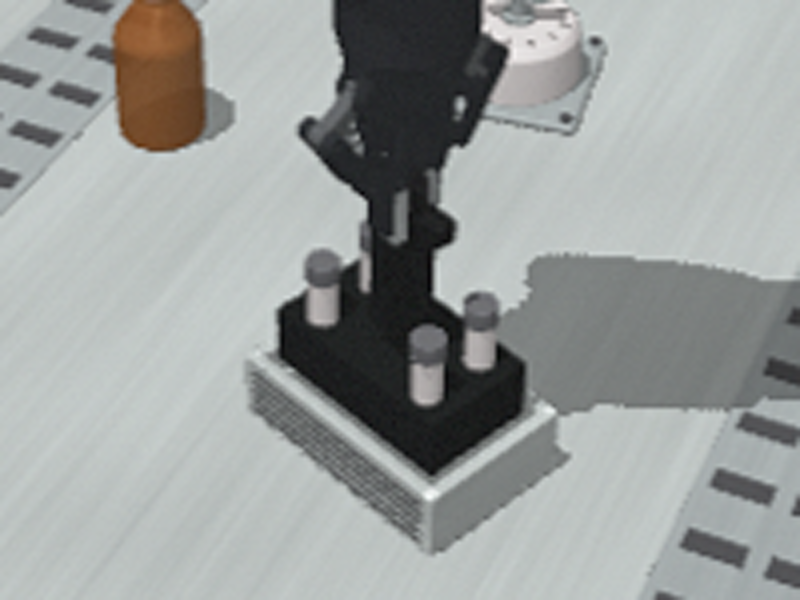

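The carrier has risen level with all four tubes seated and the load on the wrist. I'll raise it the rest of the way.

```bash
python3 -m crank '[[[0,-2,0],0,1],[[0,-6,0],0,1],[[0,-12,0],0,1],[[0,-18,0],0,1],[[0,-24,0],0,1],[[0,-30,0],0,1],[[0,-36,0],0,1],[[0,-40,0],0,1]]'|tail -1; python3 st.py;  python3 -m crank '[[[0,-4,0],0,1],[[0,-10,0],0,1],[[0,-17,0],0,1],[[0,-25,0],0,1],[[0,-33,0],0,1],[[0,-39,0],0,1],[[0,-43,0],0,1],[[0,-44,0],0,1]]'|tail -1; python3 st.py; python3 -m crank '[[[0,0,0],0,1],[[0,0,0],0,1],[[0,0,0],0,1],[[0,0,0],0,1],[[0,0,0],0,1],[[0,0,0],0,1],[[0,0,0],0,1],[[0,0,0],0,1]]'|tail -1; python3 st.py
python3 - <<'E'
from h import *
p,d=snap('side','side6.png');W=world('side',d)
u,v=(345,265)
cv2.imwrite('pics/side6c.png',cv2.resize(p[v-90:v+90,u-120:u+120,::-1],None,fx=3.3,fy=3.3,interpolation=cv2.INTER_CUBIC))
# carrier top plane: z ~ .155..0.18
m=(np.hypot(W[...,0]-.515,W[...,1]-.175)<.09)&(W[...,2]>.155)&(W[...,2]<.172);P=W[m]
for _ in range(3):
    A=np.c_[P[:,:2]-[.515,.175],np.ones(len(P))];k=np.linalg.lstsq(A,P[:,2],rcond=None)[0]
    P=P[abs(A@k-P[:,2])<.004]
print('top plane',k.round(3),len(P))
m=(np.hypot(W[...,0]-.59,W[...,1]+.178)<.045)&(W[...,2]>.066)&(W[...,2]<.11)
print(cv2.minAreaRect(W[m][:,:2].astype(np.float32)*1000))
E
```

```text
finger_gap: 0.152
t 17.8 p [0.5149 0.1756 0.2   ] head 68.3 q [-1.    0.29  0.67  1.96 -0.22  0.96  0.96] F [ 0.6  0.5 -3.7] M [-0.01  0.04  0.02] gap 0.152 ydown [ 0.  0. -1.]
finger_gap: 0.15
t 18.6 p [0.5149 0.1756 0.2438] head 68.3 q [-1.03  0.23  0.69  1.92 -0.17  1.05  0.92] F [ 0.2 -0.  -3.2] M [-0.03  0.02  0.  ] gap 0.15 ydown [ 0.  0. -1.]
finger_gap: 0.157
t 19.4 p [0.5147 0.1755 0.2433] head 68.2 q [-1.03  0.23  0.69  1.92 -0.17  1.05  0.92] F [ 0.2 -0.5 -3.2] M [ 0.01  0.06 -0.02] gap 0.157 ydown [-0. -0. -1.]
top plane [-0.002 -0.012  0.164] 865
((585.9381713867188, -178.31741333007812), (48.44179916381836, 19.940994262695312), 13.45119571685791)
```

View pics/side6c.png

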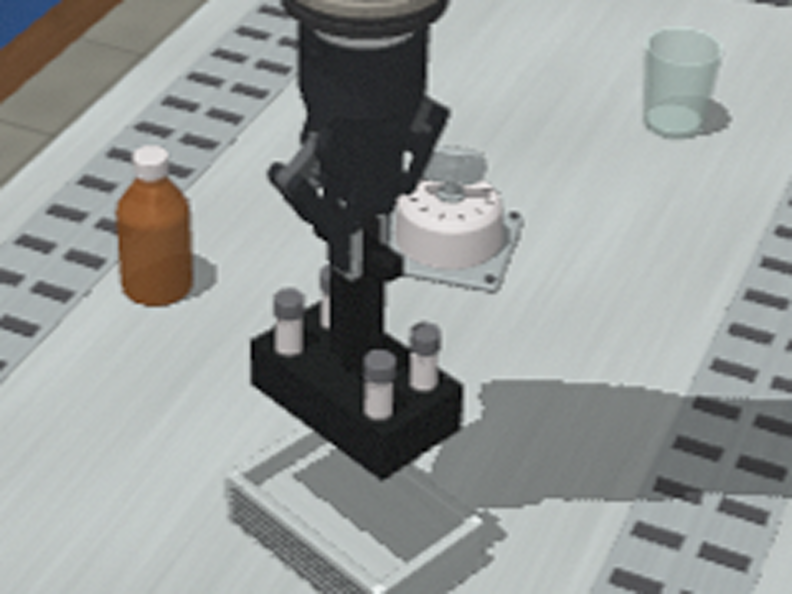

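View pics/side6.png

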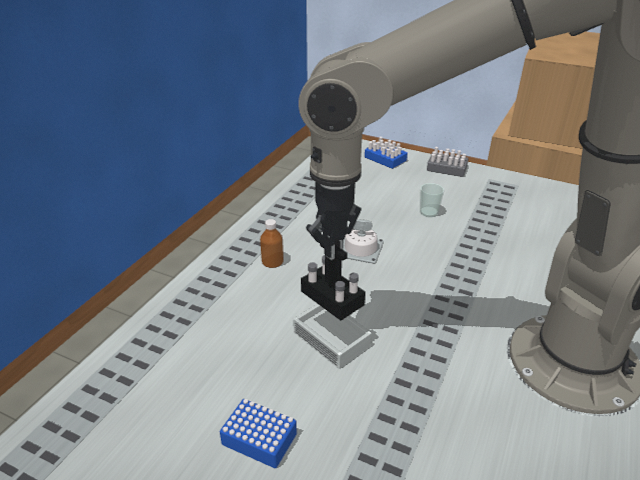

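The carrier at (335,290) hangs level above the empty well, with its top at 0.164 m against 0.063 m seated. All four tubes are seated, the bystanders are in their places and the key is still turned. I'm handing in.

```bash
python3 -c "
from station import r
print(r.close_job())"; python3 st.py
```

```text
the job is handed in; nothing more can be done
None
the job is handed in; nothing more can be done
```

The timer is wound to its stop and the carrier is held about 10 cm above the cold block. I handed the job in at about 19.5 s of the 61 s allowed.

- **Key:** I turned it clockwise in one continuous grip, about 125°. The wrist moment then jumped from 0.1 to 5 N m, which marks the stop. I eased the twist off before letting go. The side picture showed the key's long axis swung from about 141° to about 20°. A later reading, with the gripper partly in the way, gave about 13°.
- **Carrier:** I lifted it straight up by its T handle. Its top rose from 0.063 m to 0.164 m, a lift of 101 mm, with a measured tilt of about 0.01 rad. The wrist reads about 3.2 N of load, which matches the carrier with its tubes, and the tool was essentially still (within 0.5 mm) over the last 0.8 s before hand-in.
- **Tubes and bystanders:** The last picture shows all four tubes seated and the bottle, tip box and beaker where they started. I judged these by eye rather than measuring them.

The top and side cameras disagreed by 2–5 mm on positions. The key's axis, found by gripping it, was about 3 mm off both estimates in x. I allowed for that before gripping the handle. No check failed.

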